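# Wash the paste brush in the sprung-grid pot and stand it to dry

## Robot

A 7-joint arm with a two-finger parallel gripper is mounted at the origin on the work surface. World frame = base frame: x ahead of the robot, y to its left, z up, the work surface at z = 0. Lengths are in m, angles in rad, forces in N, time in s.
With the tool pointing down it reaches from about 0.4 to 0.85 m from the base axis. Payload 10.4 kg.
Tool frame: the origin (TCP) lies midway between the tips of the shut fingers; the grasp point (between the pads) lies r.grip_point_offset behind it (r.grip_point_offset is the distance from the TCP to the grasp point, in m); z points along the fingers, y is the line along which they close (so a half turn about z gives the same grasp; the last joint's range is limited). The gripper opens to 87 mm and grips with 3 to 60 N. Pads are 19 mm wide; open, the fingers measure 117 mm over their backs; the gripper's body (75 mm by 190 mm) begins 51 mm behind the grasp point.
Start: joints at [1.248, 0.332, -0.065, 1.46, 0.022, 1.35, -0.088], TCP at [0.185, -0.597, 0.223] pointing down, gripper open.
Joint ranges: [-2.6, 2.6], [-0.5, 2.12], [-1.47, 1.34], [0.16, 2.42], [-1.27, 4.41], [0.06, 2.06], [-2.6, 2.6]. Speed limits (rad/s): [2.22, 2.22, 2.79, 2.79, 3.14, 3.14, 3.14].

## Interface

Orientations are given as a unit quaternion [x, y, z, w].
In Python, from bench import r gives the robot as it stands.
- The arm moves only by the tool play_rows, never from a script. Its arguments are lists of equal length, an entry for each row: "claw": the closure, from 0 (fully open) to 1 (shut); "delta_pos": the shift along the tool's x, y, z scaled (see below), a list of three; "delta_rot": the turn, a rotation vector about the tool's x, y, z scaled (see below), a list of three. A call has 1 to 8 rows; each row shifts and turns the commanded pose from where the row before left it, along the tool's axes as they then stand; what a row does not reach is not made up. The controller multiplies each number of a shift by 200 mm and each number of a turn by pi rad. A row lasts 1/10 s, in which the tool goes at most 50 mm and 8.59 degrees, less where a joint would pass 70% of its speed; a pose out of reach is approached as far as the arm can. A call with a number of a shift or a turn outside -1 to 1 is refused whole. A call with a gripper value outside its range is refused whole. The fingers move at their own pace and stop on an object; "squeeze" is the grip in N (left out, the last holds). Time passes only in rows, so rows that do not move let the fingers close. It gives the time, the measured TCP pose, the force, the opening and the grip force at its end, in the units of the state.
- r.read_state(): the state, without advancing time (a new reading comes with each control period).
- r.camera(name): name is "scene" or "top"; returns a dict with "pixels" (480x640x3 uint8, red, green, blue), "camera_matrix" (3x3 intrinsics, pixels), "cam_to_world" (4x4, takes a point from camera to world coordinates). Camera axes: x right, y up, looking along -z (the intrinsics and any distortion apply to the point x, -y, -z); pixel columns grow to the right and rows downward; lengths in m; the calibration is good to about 2 mm. A picture is of the moment at which its call begins. There is no depth.
- r.close_job(): hands the job in; it is judged then, once.
The state is a dict: "time": time; "joint_positions": joint angles; "joint_vel": joint speeds; "joint_torque": joint torques, N m; "ee_pos": TCP position; "eef_rot": TCP orientation; "ft_force": force on the tool from outside, world axes, zero at the start; "torque": the same for the moment, N m; "width": finger opening in m; "grip_force": force on a finger pad.
Only numpy, scipy, OpenCV 4.12 (cv2) and the standard library are available. Lean on these libraries where they do the work, as an engineer would, in place of code of your own. Each camera call takes 0.05 s, during which the arm holds its last target. There are 200 camera calls.

## Task

Take the fat round paste brush from its sloped rest and wash it in the steel pot: holding it upright near the middle of the pot, press the bristles gently down on the hidden sprung grid three times, and between the presses draw the brush up until at least half of the bristle head shows above the rim. Then stand the brush bristles-down in the narrow grey drying tube, right down on its floor, and let go. Leave the cup, the glue bottles and the tape roll where they stand.

Things in the scene. Friction and masses are not known exactly. Their poses are not given: they have to be found in the camera images.
- brush: round paste brush, 200 mm long, about 130 g: rigid dark bristle head 34 mm wide and 70 mm long, steel ferrule 28 mm wide to 95 mm, wooden handle 20 mm wide to 200 mm. Origin: centre of the bristle end; z runs up the handle. Starts in the rest 40 degrees off vertical, handle up towards the robot, free all round beyond 128 mm from the origin: grip it at 165 mm, tool along its axis
- rest: fixed plywood rest, base 170 x 80 x 10 mm, sloped V supports under the brush's bristles and handle (114 to 128 mm along the brush), open upwards: lift the brush straight up out of it, not along its axis (the ferrule would catch). Origin: underside centre of the base; the handle leans to its -x; the bristle end lies at (60, 0, 42) mm
- pot: fixed open steel pot, 120 mm high, 94 mm wide, wall 4 mm, side handle at +y reaching 74 mm. Origin: underside centre, z up. Across its bore is a flat grid on springs (0.7 N per mm, 16 mm of travel, then rigid); at rest its top is 30 to 70 mm above the table, different each time and not reported: feel for it. Keep brush on pot or grid under 20 N, each press over 2 N
- pot_rim (a point): centre of the pot's mouth, 120 mm above the pot's underside
- tube: fixed narrow grey plastic drying tube, 85 mm high, outer diameter 52 mm, bore 44 mm, inner floor 6 mm above its underside, on a round foot 84 mm wide. Origin: underside centre, z up.
- cup: loose white ceramic cup without handle, about 80 mm wide and 115 mm high, a bystander; origin underside centre
- glue_a: white glue bottle, 56 mm wide, 130 mm high, a bystander; origin underside centre
- glue_b: white glue bottle with a black cap, 48 mm wide, 110 mm high, a bystander; origin underside centre
- tape: cardboard-coloured tape roll lying flat, 96 mm wide, 25 mm high, a bystander; origin underside centre

How it is judged:
By the outcome, as a careful person would: the job done as asked, in the order asked, and still so for the second after the job is handed in, with the robot touching nothing.
It also fails if it takes over 70 s, if anything falls off the work surface, if the arm or the gripper's body presses on something with over 40 N, if the wrist force passes 120 N, or if a joint passes its speed limit or range.

## Working session

There is one attempt and no reset: what is moved stays moved. The work goes in short steps, Python scripts to look and compute and a tool call to move; the robot and the scene stay as the last step left them, time stands still between calls to the robot, and variables do not carry over. Pictures are saved under pics/ and viewed, at most 10 in all, crops included, and the job is handed in when it is done.

Besides the shell and the picture viewer there is one more tool, called after ">>>" as name(argument=value, ...), one argument or row to a line, values as JSON. play_rows: Moves the arm, as the interface text tells. Shifts and turns lie within -1 to 1; 1 stands for 200 mm of shift or pi rad of turn. Its arguments: {"type":"object","properties":{"claw":{"type":"array"},"delta_pos":{"type":"array"},"delta_rot":{"type":"array"},"squeeze":{"type":"number"}},"required":["claw","delta_pos","delta_rot"]}

```bash
ls; mkdir -p pics; python3 - <<'E'
from bench import r
import cv2,numpy as np,pickle
d={}
for n in("scene","top"):
    c=r.camera(n);d[n]=c
    cv2.imwrite(f"pics/{n}0.png",c["pixels"][...,::-1]);print(n,np.round(c["camera_matrix"],1).tolist(),np.round(c["cam_to_world"],3).tolist(),[k for k in c])
pickle.dump(d,open("c0.pkl","wb"))
s=r.read_state();print(s,r.grip_point_offset)
E
```

```text
pics
scene [[496.8, 0.0, 314.0], [0.0, 496.8, 243.5], [0.0, 0.0, 1.0]] [[-0.491, -0.436, 0.754, 1.326], [0.871, -0.245, 0.425, 0.427], [-0.0, 0.866, 0.5, 0.671], [0.0, 0.0, 0.0, 1.0]] ['pixels', 'camera_matrix', 'cam_to_world']
top [[501.4, 0.0, 325.6], [0.0, 501.4, 235.2], [0.0, 0.0, 1.0]] [[-0.027, 0.998, -0.054, 0.432], [-1.0, -0.027, 0.015, -0.023], [0.013, 0.055, 0.998, 1.235], [0.0, 0.0, 0.0, 1.0]] ['pixels', 'camera_matrix', 'cam_to_world']
{'time': 0.1, 'joint_positions': array([ 1.24837914,  0.33283667, -0.06470643,  1.46085706,  0.02162273,
        1.34990576, -0.08851946]), 'joint_vel': array([-2.50293290e-04, -1.32384049e-03, -2.55325917e-04, -3.36246362e-03,
       -2.47520378e-04,  2.01184664e-03, -3.88099766e-05]), 'joint_torque': array([ 2.27720178e-03, -6.24547720e+01,  2.50890164e-02, -3.90721965e+01,
       -6.15150807e-02,  3.65390384e-02,  4.53383473e-05]), 'ee_pos': array([ 0.18448022, -0.59678699,  0.22181617]), 'eef_rot': array([ 9.88783713e-01,  1.49353069e-01, -1.36727796e-04, -6.40859280e-04]), 'ft_force': array([-0.46084458,  0.3377851 ,  0.47949832]), 'torque': array([-0.02222336,  0.00817425,  0.05698262]), 'grip_force': 0.0, 'width': 0.08733009665063025} 0.0187
```

View pics/scene0.png

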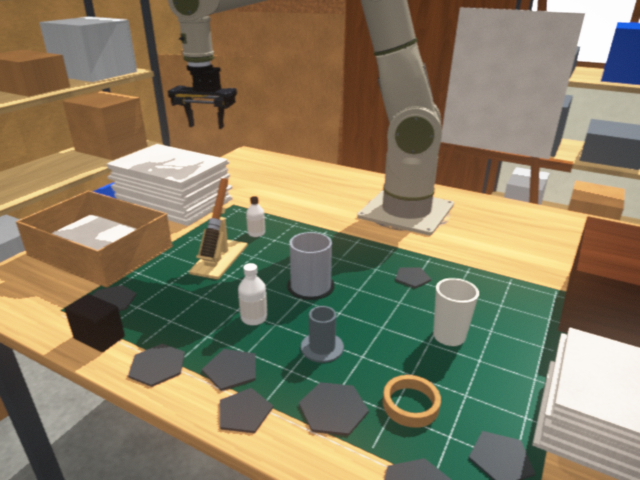

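View pics/top0.png

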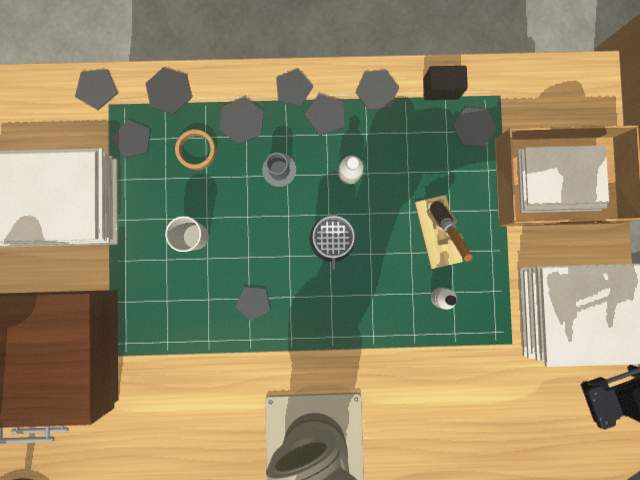

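Scene view: brush in its rest at about (213,232), pot (311,263), tube (322,333), cup (455,311). Top view: brush from (438,207) to (469,260), pot (333,237), tube (279,168), glue_a (350,168), glue_b (444,298), cup (186,234), tape (195,149).

```bash
python3 - <<'E'
import cv2,pickle,numpy as np
d=pickle.load(open("c0.pkl","rb"))
def crop(n,x,y,w,h):
    return cv2.resize(d[n]["pixels"][y:y+h,x:x+w,::-1],(400,300),interpolation=cv2.INTER_CUBIC)
a=np.hstack([crop("top",390,185,120,90),crop("scene",160,175,140,105)])
b=np.hstack([crop("top",250,140,120,90+30)[:, :],crop("scene",270,230,100,130)])
cv2.imwrite("pics/crops.png",np.vstack([a,b]))
E
```

```text
(no output)
```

View pics/crops.png

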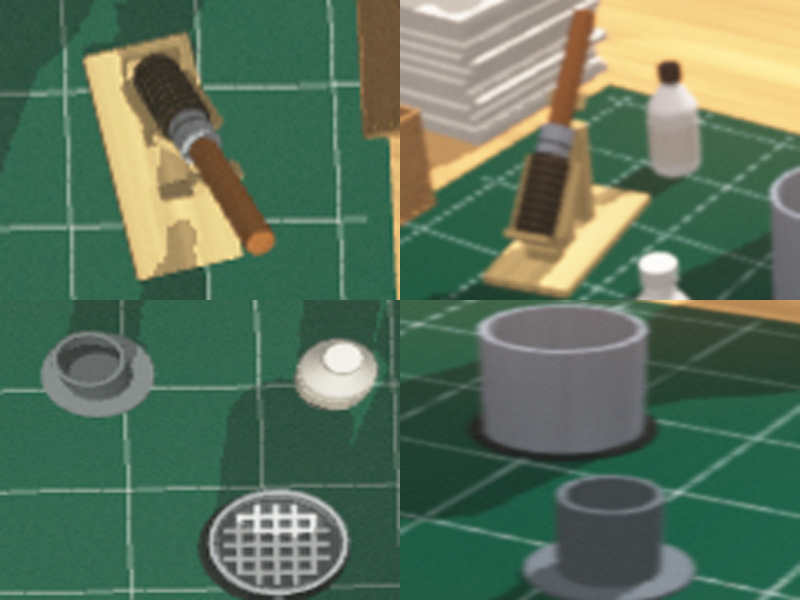

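```bash
cat > h.py <<'E'
import cv2,pickle,numpy as np
def ray(c,u,v):
    K=c["camera_matrix"];T=c["cam_to_world"]
    x=np.linalg.solve(K,[u,v,1.]);d=T[:3,:3]@[x[0],-x[1],-x[2]]
    return T[:3,3],d/np.linalg.norm(d)
def onz(c,u,v,z):
    o,d=ray(c,u,v);return o+d*(z-o[2])/d[2]
def tri(c1,p1,c2,p2):
    o,d=ray(c1,*p1);q,e=ray(c2,*p2)
    t=np.linalg.lstsq(np.c_[d,-e],q-o,rcond=None)[0]
    a,b=o+d*t[0],q+e*t[1];return (a+b)/2,np.linalg.norm(a-b)
def proj(c,P):
    T=c["cam_to_world"];p=T[:3,:3].T@(np.asarray(P)-T[:3,3]);q=c["camera_matrix"]@[p[0],-p[1],-p[2]];return q[:2]/q[2]
def big(m):
    n,l,s,_=cv2.connectedComponentsWithStats(m.astype(np.uint8));return l==1+np.argmax(s[1:,4])
E
python3 - <<'E'
from h import *
d=pickle.load(open("c0.pkl","rb"));t,s=d["top"],d["scene"]
L={}
for n,(x,y,w,h) in dict(top=(430,205,50,65),scene=(195,170,40,65)).items():
    p=d[n]["pixels"][y:y+h,x:x+w].astype(int);R,G,B=p[...,0],p[...,1],p[...,2]
    m=big((R-B>35)&(R>1.55*G)&(R>60));v,u=np.nonzero(m);P=np.c_[u+x,v+y].astype(float)
    vx,vy,x0,y0=cv2.fitLine(P.astype(np.float32),cv2.DIST_L2,0,.01,.01).ravel()
    k=(P-[x0,y0])@[vx,vy];print(n,len(P),(vx,vy,x0,y0),[x0+vx*k.min(),y0+vy*k.min()],[x0+vx*k.max(),y0+vy*k.max()])
    o,r1=ray(d[n],x0,y0);_,r2=ray(d[n],x0+20*vx,y0+20*vy);nn=np.cross(r1,r2);L[n]=(o,nn/np.linalg.norm(nn))
a=np.cross(L["top"][1],L["scene"][1]);a/=np.linalg.norm(a);a*=np.sign(a[2])
N=np.array([L["top"][1],L["scene"][1],[0,0,1]]);P0=np.linalg.solve(N,[L["top"][1]@L["top"][0],L["scene"][1]@L["scene"][0],.15])
print("axis",a,"tilt",np.degrees(np.arccos(a[2])),"yaw",np.degrees(np.arctan2(a[1],a[0])),"pt z=.15",P0)
C=[(85,55),(190,35),(243,258),(138,280)]
W=[onz(t,390+(x)/3.3333,185+y/3.3333,.01) for x,y in C]
print(np.round(W,4),"centre",np.mean(W,0)); 
for i,j in((0,3),(1,2)):
    q=W[j]-W[i];print("rest yaw",np.degrees(np.arctan2(q[1],q[0])),np.linalg.norm(q))
# grey masks
for n,nm,(x,y,w,h) in(("top","tube",(255,140,50,55)),("top","pot",(305,205,60,60)),("scene","tube",(295,300,55,65)),("scene","pot",(280,225,60,75))):
    p=d[n]["pixels"][y:y+h,x:x+w];hsv=cv2.cvtColor(p,cv2.COLOR_RGB2HSV)
    m=big((hsv[...,1]<90)&(hsv[...,2]>45));v,u=np.nonzero(m);print(n,nm,u.min()+x,u.max()+x,v.min()+y,v.max()+y)
    print("rows",[(int(k+y),int(np.nonzero(m[k])[0].min()+x),int(np.nonzero(m[k])[0].max()+x)) for k in range(0,h,3) if m[k].any()])
print("pot",tri(t,(333.4,237.2),s,(311,242.6)))
print("tube",tri(t,(277,164),s,(322.5,314)))
E
```

```text
top 24 (np.float32(0.996356), np.float32(-0.085291624), np.float32(467.5), np.float32(256.875)) [np.float64(463.9298580265647), np.float64(257.18061687176294)] [np.float64(471.1338775901463), np.float64(256.5639271323848)]
scene 212 (np.float32(0.22580712), np.float32(-0.97417206), np.float32(219.80188), np.float32(198.06133)) [np.float64(215.44199171379964), np.float64(216.8706580392508)] [np.float64(224.25994070416667), np.float64(178.82845782505453)]
axis [-0.00686477  0.33944379  0.94060129] tilt 19.847218100707135 yaw 91.15856824585981 pt z=.15 [ 0.43559632 -0.34710939  0.15      ]
[[ 0.5755 -0.2643  0.01  ]
 [ 0.5884 -0.3427  0.01  ]
 [ 0.4228 -0.375   0.01  ]
 [ 0.4088 -0.2971  0.01  ]] centre [ 0.498893   -0.31980125  0.01      ]
rest yaw -168.8763282243131 0.16992262395651267
rest yaw -168.94767981040118 0.16873321909105446
top tube 255 304 140 194
rows [(140, 286, 287), (143, 286, 286), (146, 286, 287), (149, 286, 287), (152, 272, 286), (155, 268, 288), (158, 266, 292), (161, 264, 294), (164, 263, 295), (167, 262, 295), (170, 262, 296), (173, 262, 295), (176, 255, 294), (17
[... 772 characters left out ...]
, (354, 303, 340), (357, 302, 338), (360, 299, 332), (363, 296, 298)]
scene pot 280 339 225 297
rows [(225, 284, 311), (228, 285, 322), (231, 285, 334), (234, 281, 339), (237, 280, 339), (240, 289, 339), (243, 281, 339), (246, 289, 339), (249, 289, 339), (252, 289, 339), (255, 289, 339), (258, 287, 339), (261, 289, 339), (264, 280, 336), (267, 282, 333), (270, 280, 332), (273, 280, 331), (276, 290, 331), (279, 289, 331), (282, 287, 335), (285, 287, 333), (288, 290, 333), (291, 292, 331), (294, 297, 328), (297, 308, 322)]
pot (array([ 0.48715003, -0.0555753 ,  0.11497303]), np.float64(0.0024118718510117683))
tube (array([0.66233125, 0.06943825, 0.0808155 ]), np.float64(0.0023976643926860177))
```

```bash
python3 - <<'E'
from h import *
d=pickle.load(open("c0.pkl","rb"));t,s=d["top"],d["scene"]
y=np.radians(11.1);B=np.array([.4989+.06*np.cos(y),-.3198+.06*np.sin(y),.042]);a=np.array([-np.sin(.698)*np.cos(y),-np.sin(.698)*np.sin(y),np.cos(.698)])
print("pred tip",proj(t,B+.2*a),proj(s,B+.2*a),"ferr",proj(t,B+.095*a),proj(s,B+.095*a),"bristle",proj(t,B),proj(s,B))
E1=tri(t,(390+262/3.3333,185+243/3.3333),s,(160+186/2.857,175+12/2.857));print("tip tri",E1,"model",B+.2*a)
F=tri(t,(390+203/3.3333,185+143/3.3333),s,(160+156/2.857,175+127/2.857));print("ferr top tri",F,"model",B+.095*a)
for nm,z,R,p,q,rr in(("pot",.12,.047,(333.4,237.2),(311,242.6),0),("tube",.085,.026,(277,164),(322.5,314),0)):
    # true-centre correction: ellipse centre of projected circle vs projected centre
    for c,u in((t,p),(s,q)):
        C=onz(c,*u,z);th=np.linspace(0,6.28,100)
        E=np.array([proj(c,C+R*np.array([np.cos(k),np.sin(k),0])) for k in th]);e=(E.max(0)+E.min(0))/2
        print(nm,onz(c,*(np.array(u)*2-e),z),"extent",E.min(0),E.max(0))
f=cv2.fitEllipse(np.array([(262.3,170),(295.8,170),(263,164),(295,164),(265,179),(293,179),(272,185),(287,185),(267,182),(290.5,182)],np.float32));print("foot",f,onz(t,*f[0],.006))
def crop(n,x,y,w,h,W,H):return cv2.resize(d[n]["pixels"][y:y+h,x:x+w,::-1],(W,H),interpolation=cv2.INTER_CUBIC)
a=np.hstack([crop("top",260,145,40,45,400,300) if 0 else crop("top",260,148,40,40,400,400),crop("scene",300,300,45,60,300,400)])
cv2.imwrite("pics/tube.png",a)
E
```

```text
pred tip [468.12333352 258.63262669] [224.5826243  177.67410249] ferr [450.4634791  229.57667708] [214.86069646 218.24590085] bristle [436.605948   206.77673116] [205.85286944 255.83759535]
tip tri (array([ 0.43216708, -0.33360243,  0.19157456]), np.float64(0.0035474449882981663)) model [ 0.43164481 -0.33299494  0.19522582]
ferr top tri (array([ 0.50090781, -0.32038162,  0.11300846]), np.float64(0.002861632218437516)) model [ 0.4978645  -0.32000316  0.11478226]
pot [ 0.48758264 -0.05651237  0.12      ] extent [312.28993152 216.17139957] [354.4903947  258.33104209]
pot [ 0.49274017 -0.05096515  0.12      ] extent [289.87112146 232.45364495] [332.11592403 253.52487324]
tube [0.66207995 0.06803984 0.085     ] extent [265.73887038 152.87231075] [288.25844282 175.15719935]
tube [0.66597722 0.07273055 0.085     ] extent [308.78290374 305.65388591] [336.23184371 322.75778986]
foot ((279.0090637207031, 169.3717803955078), (33.586212158203125, 35.056888580322266), 0.30323460698127747) [0.66437859 0.06962928 0.006     ]
```

View pics/tube.png

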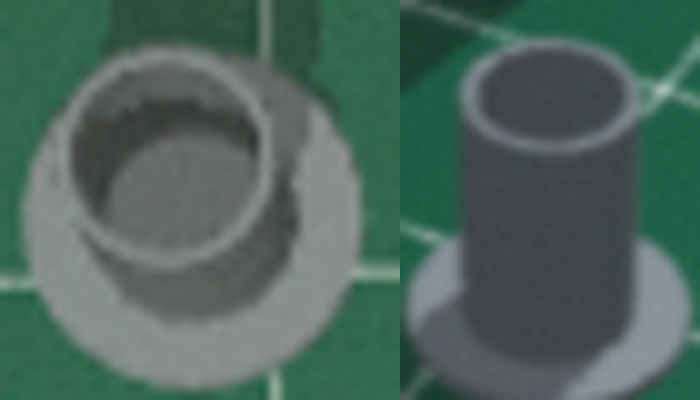

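Crops: the tube's rim centre is at about (276.3,163.4) in the top view and (322,314) in the scene view. The rest model (yaw 11.1°) projects correctly onto the brush. Now plan the moves.

```bash
cat > go.py <<'E'
import sys,numpy as np
from scipy.spatial.transform import Rotation as R
from bench import r
def st():
    s=r.read_state();print("t",round(s["time"],2),"p",np.round(s["ee_pos"],4),"z",np.round(R.from_quat(s["eef_rot"]).as_matrix()[:,2],3),"F",np.round(s["ft_force"],2),"w",round(s["width"],4),"g",round(s["grip_force"],1),"q",np.round(s["joint_positions"],2));return s
def plan(s,p,M=None,p0=None,M0=None):
    A=R.from_quat(s["eef_rot"]) if M0 is None else R.from_matrix(M0); p0=s["ee_pos"] if p0 is None else np.array(p0)
    print(" shift units",np.round(A.inv().apply(np.array(p)-p0)/.2,4),"mm",round(1e3*np.linalg.norm(np.array(p)-p0)))
    if M is not None: print(" rot units",np.round((A.inv()*R.from_matrix(M)).as_rotvec()/np.pi,4))
y=np.radians(11.1);c,sn=np.cos(y),np.sin(y);t=np.radians(40)
G=np.array([[np.cos(t)*c,sn,np.sin(t)*c],[np.cos(t)*sn,-c,np.sin(t)*sn],[np.sin(t),0,-np.cos(t)]])
V=np.array([[c,sn,0],[sn,-c,0],[0,0,-1.]])
E
python3 -c "
from go import *
s=st();plan(s,[.402,-.339,.30],G)"
```

```text
t 0.1 p [ 0.1845 -0.5968  0.2218] z [-0.     0.001 -1.   ] F [-0.46  0.34  0.48] w 0.0873 g 0.0 q [ 1.25  0.33 -0.06  1.46  0.02  1.35 -0.09]
 shift units [ 1.4197 -0.9107 -0.3898] mm 346
 rot units [-0.0122  0.2221  0.0322]
```

>>> play_rows(
  claw=[0, 0, 0, 0, 0, 0, 0, 0],
  delta_pos=[
    [0.05, -0.03, -0.15],
    [0.15, -0.1, -0.12],
    [0.2, -0.13, -0.06],
    [0.2, -0.13, -0.05],
    [0.22, -0.14, 0],
    [0.22, -0.14, 0],
    [0.21, -0.14, 0],
    [0.17, -0.1, 0],
  ],
  delta_rot=[
    [0, 0, 0],
    [0, 0, 0],
    [0, 0, 0],
    [0, 0, 0],
    [0, 0, 0],
    [0, 0, 0],
    [0, 0, 0],
    [0, 0, 0],
  ],
)

```text
time: 0.9
ee_pos: [0.4006, -0.3401, 0.2986]
eef_rot: [0.989, 0.15, 0.0, -0.0]
ft_force: [1.2, 0.6, -0.0]
width: 0.087
grip_force: 0.0
```

>>> play_rows(
  claw=[0, 0, 0, 0, 0, 0, 0, 0],
  delta_pos=[
    [0, 0, 0],
    [0, 0, 0],
    [0, 0, 0],
    [0, 0, 0],
    [0, 0, 0],
    [0, 0, 0],
    [0, 0, 0],
    [0, 0, 0],
  ],
  delta_rot=[
    [-0.002, 0.037, 0.005],
    [-0.002, 0.037, 0.005],
    [-0.002, 0.037, 0.005],
    [-0.002, 0.037, 0.006],
    [-0.002, 0.037, 0.006],
    [-0.002, 0.037, 0.005],
    [0, 0, 0],
    [0, 0, 0],
  ],
)

```text
time: 1.7
ee_pos: [0.3988, -0.3429, 0.2982]
eef_rot: [0.936, 0.091, 0.339, -0.033]
ft_force: [0.6, 0.7, 0.1]
width: 0.0867
grip_force: 0.0
```

```bash
python3 -c "
from go import *
s=st();plan(s,[.402,-.339,.231],G);plan(s,[.4655,-.3264,.1541],G)"
```

```text
t 1.7 p [ 0.3988 -0.3429  0.2982] z [ 0.628  0.124 -0.768] F [0.59 0.73 0.14] w 0.0867 g 0.0 q [ 1.13 -0.1  -0.09  1.95 -0.74  1.14 -0.07]
 shift units [-0.2004 -0.0157  0.2704] mm 67
 rot units [-0.0003  0.0009  0.0002]
 shift units [-0.1981 -0.0159  0.773 ] mm 160
 rot units [-0.0003  0.0009  0.0002]
```

>>> play_rows(
  claw=[0, 0, 0, 0],
  delta_pos=[
    [-0.1, -0.008, 0.13],
    [-0.1, -0.008, 0.14],
    [0, 0, 0],
    [0, 0, 0],
  ],
  delta_rot=[
    [0, 0, 0],
    [0, 0.001, 0],
    [0, 0, 0],
    [0, 0, 0],
  ],
)

```text
time: 2.1
ee_pos: [0.4035, -0.3387, 0.2326]
eef_rot: [0.935, 0.092, 0.341, -0.034]
ft_force: [0.9, 0.3, 1.2]
width: 0.087
grip_force: 0.0
```

```bash
python3 - <<'E'
from go import *
from h import *
s=st();plan(s,[.4655,-.3264,.1541],G)
ims=[]
for n in("top","scene"):
    c=r.camera(n);p=s["ee_pos"];u=proj(c,p).astype(int);print(n,u)
    im=c["pixels"][...,::-1].copy()
    x,y=u[0]-60,u[1]-60
    ims.append(cv2.resize(im[y:y+120,x:x+100],(400,480),interpolation=cv2.INTER_CUBIC))
cv2.imwrite("pics/pre.png",np.hstack(ims))
E
```

```text
t 2.1 p [ 0.4035 -0.3387  0.2326] z [ 0.632  0.126 -0.765] F [0.9  0.26 1.19] w 0.087 g 0.0 q [ 1.12 -0.05 -0.09  2.05 -0.79  1.03  0.04]
 shift units [-1.120e-02  2.000e-04  5.038e-01] mm 101
 rot units [-0.0006 -0.0007  0.0009]
top [477 272]
scene [228 159]
```

View pics/pre.png

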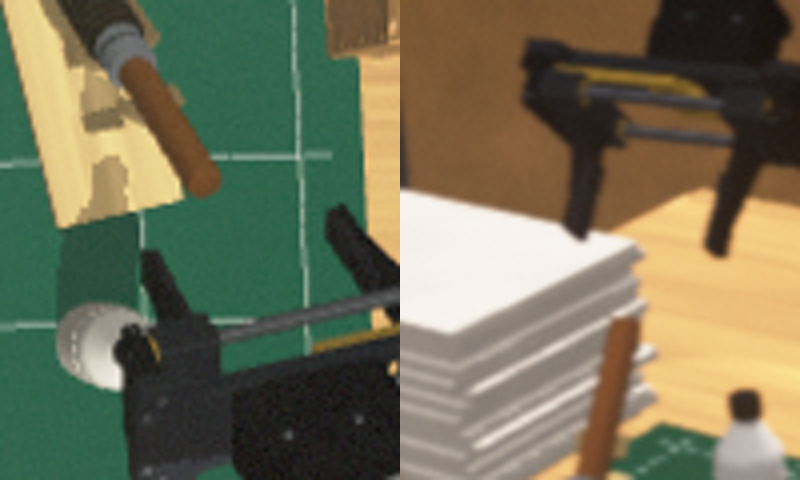

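Pre-grasp picture: fingertips at top ≈(478,271) and scene ≈(230,159) straddle the extended handle axis. I'll advance along the axis.

>>> play_rows(
  claw=[0, 0, 0, 0, 0, 0, 0],
  delta_pos=[
    [-0.005, 0, 0.1],
    [-0.005, 0, 0.1],
    [0, 0, 0.1],
    [0, 0, 0.1],
    [0, 0, 0.1],
    [0, 0, 0],
    [0, 0, 0],
  ],
  delta_rot=[
    [0, 0, 0],
    [0, 0, 0],
    [0, 0, 0],
    [0, 0, 0],
    [0, 0, 0],
    [0, 0, 0],
    [0, 0, 0],
  ],
)

```text
time: 2.9
ee_pos: [0.4646, -0.3275, 0.1553]
eef_rot: [0.935, 0.092, 0.342, -0.033]
ft_force: [-0.2, 0.4, -0.4]
width: 0.0873
grip_force: 0.0
```

```bash
python3 - <<'E'
from go import *
from h import *
s=st();plan(s,[.4655,-.3264,.1541],G)
ims=[]
for n in("top","scene"):
    c=r.camera(n);p=s["ee_pos"];u=proj(c,p).astype(int);print(n,u)
    im=c["pixels"][...,::-1].copy()
    x,y=u[0]-50,u[1]-60
    ims.append(cv2.resize(im[y:y+120,x:x+100],(400,480),interpolation=cv2.INTER_CUBIC))
cv2.imwrite("pics/grasp.png",np.hstack(ims))
E
```

```text
t 2.9 p [ 0.4646 -0.3275  0.1553] z [ 0.634  0.124 -0.764] F [-0.23  0.4  -0.43] w 0.0873 g 0.0 q [ 1.04  0.09 -0.16  2.09 -0.88  0.81  0.1 ]
 shift units [ 0.0004 -0.0047  0.008 ] mm 2
 rot units [ 0.0001 -0.0012  0.0007]
top [459 243]
scene [219 197]
```

View pics/grasp.png

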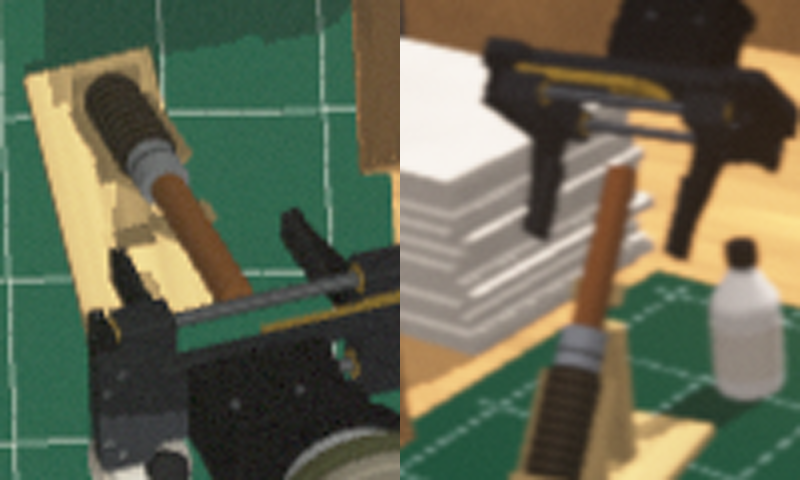

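Top and scene show the handle lying midway between the open fingers, so I'll close.

>>> play_rows(
  claw=[0.4, 0.6, 0.8, 1, 1, 1, 1, 1],
  delta_pos=[
    [0, 0, 0],
    [0, 0, 0],
    [0, 0, 0],
    [0, 0, 0],
    [0, 0, 0],
    [0, 0, 0],
    [0, 0, 0],
    [0, 0, 0],
  ],
  delta_rot=[
    [0, 0, 0],
    [0, 0, 0],
    [0, 0, 0],
    [0, 0, 0],
    [0, 0, 0],
    [0, 0, 0],
    [0, 0, 0],
    [0, 0, 0],
  ],
  squeeze=40,
)

```text
time: 3.8
ee_pos: [0.4643, -0.3269, 0.1538]
eef_rot: [0.935, 0.091, 0.342, -0.033]
ft_force: [1.1, 1.0, 0.1]
width: 0.0315
grip_force: 0.0
```

```bash
python3 -c "
from go import *
s=st();plan(s,s['ee_pos']+[0,0,.18],V)
"
```

```text
t 3.8 p [ 0.4643 -0.3269  0.1538] z [ 0.633  0.125 -0.764] F [1.05 1.02 0.07] w 0.0315 g 0.0 q [ 1.04  0.1  -0.16  2.09 -0.88  0.81  0.1 ]
 shift units [ 5.807e-01  3.000e-04 -6.876e-01] mm 180
 rot units [-0.     -0.2232  0.0004]
```

>>> play_rows(
  claw=[1, 1, 1, 1, 1],
  delta_pos=[
    [0, 0, 0],
    [0, 0, 0],
    [0, 0, 0],
    [0, 0, 0],
    [0, 0, 0],
  ],
  delta_rot=[
    [0, 0, 0],
    [0, 0, 0],
    [0, 0, 0],
    [0, 0, 0],
    [0, 0, 0],
  ],
)

```text
time: 4.3
ee_pos: [0.4643, -0.3267, 0.1538]
eef_rot: [0.935, 0.092, 0.342, -0.033]
ft_force: [-1.6, 2.5, 2.7]
width: 0.0195
grip_force: 40.0
```

>>> play_rows(
  claw=[1, 1, 1, 1, 1, 1, 1, 1],
  delta_pos=[
    [0.03, 0, -0.035],
    [0.06, 0, -0.07],
    [0.1, 0, -0.118],
    [0.1, 0, -0.118],
    [0.1, 0, -0.118],
    [0.1, 0, -0.118],
    [0.09, 0, -0.11],
    [0, 0, 0],
  ],
  delta_rot=[
    [0, 0, 0],
    [0, 0, 0],
    [0, 0, 0],
    [0, 0, 0],
    [0, 0, 0],
    [0, 0, 0],
    [0, 0, 0],
    [0, 0, 0],
  ],
)

```text
time: 5.1
ee_pos: [0.4651, -0.3282, 0.3389]
eef_rot: [0.934, 0.092, 0.344, -0.03]
ft_force: [0.1, -0.9, -0.2]
width: 0.0193
grip_force: 40.0
```

>>> play_rows(
  claw=[1, 1, 1, 1, 1, 1, 1, 1],
  delta_pos=[
    [0, 0, 0],
    [0, 0, 0],
    [0, 0, 0],
    [0, 0, 0],
    [0, 0, 0],
    [0, 0, 0],
    [0, 0, 0],
    [0, 0, 0],
  ],
  delta_rot=[
    [0, -0.03, 0],
    [0, -0.034, 0],
    [0, -0.034, 0],
    [0, -0.034, 0],
    [0, -0.034, 0],
    [0, -0.034, 0],
    [0, -0.023, 0],
    [0, 0, 0],
  ],
)

```text
time: 5.9
ee_pos: [0.466, -0.3254, 0.3324]
eef_rot: [0.995, 0.099, -0.0, -0.001]
ft_force: [-0.4, 0.1, -1.7]
width: 0.0194
grip_force: 40.0
```

```bash
python3 -c "
from go import *
s=st();plan(s,[.490,-.0535,.29],V)
"
```

```text
t 5.9 p [ 0.466  -0.3254  0.3324] z [-0.001  0.001 -1.   ] F [-0.36  0.06 -1.67] w 0.0194 g 40.0 q [ 0.81  0.19 -0.33  1.41  0.06  1.55 -0.89]
 shift units [ 0.386  -1.3089  0.2134] mm 276
 rot units [-0.0005  0.0002  0.0015]
```

>>> play_rows(
  claw=[1, 1, 1, 1, 1, 1, 1, 1],
  delta_pos=[
    [0.03, -0.1, 0],
    [0.06, -0.2, 0],
    [0.066, -0.22, 0],
    [0.066, -0.22, 0],
    [0.066, -0.22, 0.04],
    [0.06, -0.2, 0.06],
    [0.038, -0.149, 0.06],
    [0, 0, 0],
  ],
  delta_rot=[
    [0, 0, 0],
    [0, 0, 0],
    [0, 0, 0],
    [0, 0, 0],
    [0, 0, 0],
    [0, 0, 0],
    [0, 0, 0],
    [0, 0, 0],
  ],
)

```text
time: 6.7
ee_pos: [0.4886, -0.0507, 0.3003]
eef_rot: [0.995, 0.1, 0.001, -0.001]
ft_force: [-0.5, -0.6, -1.3]
width: 0.0192
grip_force: 40.0
```

```bash
python3 - <<'E'
from go import *
from h import *
s=st();plan(s,[.490,-.0535,.30],V)
ims=[]
for n in("top","scene"):
    c=r.camera(n);pickle.dump(c,open(f"pot_{n}.pkl","wb"))
    im=c["pixels"][...,::-1]
    x,y=(283,180) if n=="top" else (261,155)
    ims.append(cv2.resize(im[y:y+150,x:x+100],(400,600),interpolation=cv2.INTER_CUBIC))
    p=s["ee_pos"]-[0,0,.1463];print(n,"pred tip",proj(c,p),"ferrule low",proj(c,p+[0,0,.07]),"potrim",proj(c,[.49,-.0535,.12]))
cv2.imwrite("pics/pot.png",np.hstack(ims))
E
```

```text
t 6.7 p [ 0.4886 -0.0507  0.3003] z [ 0.001  0.002 -1.   ] F [-0.5  -0.65 -1.27] w 0.0192 g 40.0 q [ 0.56  0.03 -0.56  1.65  0.02  1.46 -1.37]
 shift units [0.0041 0.015  0.0014] mm 3
 rot units [-0.0005 -0.0005  0.0021]
top pred tip [331.1694806  235.94967854] ferrule low [332.01302487 234.09956236] potrim [332.02733649 236.10088338]
scene pred tip [311.98173891 228.03347   ] ferrule low [311.90018904 199.07335524] potrim [310.62857812 241.40233029]
```

View pics/pot.png

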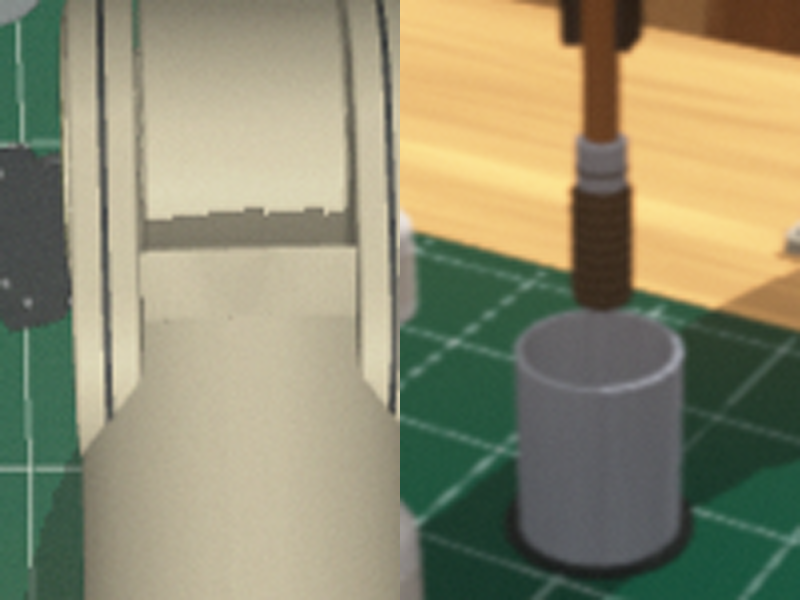

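Scene: brush upright (head at ≈(311,217)) centred over the pot mouth (≈(311,242)); the arm hides it in the top view. I'll descend to just above the grid's possible range, then feel.

>>> play_rows(
  claw=[1, 1, 1, 1, 1, 1, 1],
  delta_pos=[
    [0.004, 0.014, 0.03],
    [0, 0, 0.08],
    [0, 0, 0.1],
    [0, 0, 0.1],
    [0, 0, 0.06],
    [0, 0, 0],
    [0, 0, 0],
  ],
  delta_rot=[
    [0, 0, 0.002],
    [0, 0, 0],
    [0, 0, 0],
    [0, 0, 0],
    [0, 0, 0],
    [0, 0, 0],
    [0, 0, 0],
  ],
)

```text
time: 7.5
ee_pos: [0.491, -0.0584, 0.2281]
eef_rot: [0.996, 0.094, 0.001, 0.0]
ft_force: [-0.4, 0.6, -0.9]
width: 0.0194
grip_force: 40.0
```

```bash
python3 -c "
from go import *
s=st();plan(s,[.490,-.0535,.226],V)
"
```

```text
t 7.5 p [ 0.491  -0.0584  0.2281] z [ 0.001 -0.    -1.   ] F [-0.43  0.59 -0.88] w 0.0194 g 40.0 q [ 0.56  0.07 -0.55  1.76  0.04  1.31 -1.39]
 shift units [-0.0003 -0.0247  0.0105] mm 5
 rot units [ 0.0001 -0.0004 -0.002 ]
```

>>> play_rows(
  claw=[1, 1],
  delta_pos=[
    [0, -0.012, 0.015],
    [0, 0, 0.015],
  ],
  delta_rot=[
    [0, 0, -0.001],
    [0, 0, 0],
  ],
)

```text
time: 7.7
ee_pos: [0.4907, -0.0551, 0.2222]
eef_rot: [0.995, 0.096, 0.001, 0.0]
ft_force: [0.3, 0.3, -1.1]
width: 0.0193
grip_force: 40.0
```

>>> play_rows(
  claw=[1],
  delta_pos=[
    [0, 0, 0],
  ],
  delta_rot=[
    [0, 0, 0],
  ],
)

```text
time: 7.8
ee_pos: [0.4903, -0.0553, 0.2215]
eef_rot: [0.995, 0.096, 0.0, 0.0]
ft_force: [0.5, -0.7, -0.8]
width: 0.0192
grip_force: 40.0
```

>>> play_rows(
  claw=[1],
  delta_pos=[
    [0, 0, 0],
  ],
  delta_rot=[
    [0, 0, 0],
  ],
)

```text
time: 7.9
ee_pos: [0.4903, -0.0554, 0.2217]
eef_rot: [0.995, 0.096, 0.0, 0.0]
ft_force: [-0.0, -0.7, -1.6]
width: 0.0193
grip_force: 40.0
```

>>> play_rows(
  claw=[1, 1, 1],
  delta_pos=[
    [0, -0.006, 0.015],
    [0, 0, 0.015],
    [0, 0, 0],
  ],
  delta_rot=[
    [0, 0, 0],
    [0, 0, 0],
    [0, 0, 0],
  ],
)

```text
time: 8.2
ee_pos: [0.4901, -0.0541, 0.2153]
eef_rot: [0.995, 0.096, 0.0, 0.0]
ft_force: [1.3, -0.3, 0.6]
width: 0.0195
grip_force: 40.0
```

>>> play_rows(
  claw=[1, 1, 1],
  delta_pos=[
    [0, 0, 0.015],
    [0, 0, 0.015],
    [0, 0, 0],
  ],
  delta_rot=[
    [0, 0, 0],
    [0, 0, 0],
    [0, 0, 0],
  ],
)

```text
time: 8.5
ee_pos: [0.4902, -0.0541, 0.2096]
eef_rot: [0.995, 0.096, 0.001, 0.0]
ft_force: [-0.7, 1.6, 4.1]
width: 0.0191
grip_force: 40.0
```

>>> play_rows(
  claw=[1, 1, 1],
  delta_pos=[
    [0, 0, 0.004],
    [0, 0, 0],
    [0, 0, 0],
  ],
  delta_rot=[
    [0, 0, 0],
    [0, 0, 0],
    [0, 0, 0],
  ],
)

```text
time: 8.8
ee_pos: [0.4902, -0.0541, 0.209]
eef_rot: [0.995, 0.096, 0.001, 0.0]
ft_force: [-0.2, 1.4, 4.2]
width: 0.0192
grip_force: 40.0
```

>>> play_rows(
  claw=[1, 1, 1, 1, 1, 1],
  delta_pos=[
    [0, 0, -0.04],
    [0, 0, -0.08],
    [0, 0, -0.08],
    [0, 0, -0.034],
    [0, 0, 0],
    [0, 0, 0],
  ],
  delta_rot=[
    [0, 0, 0],
    [0, 0, 0],
    [0, 0, 0],
    [0, 0, 0],
    [0, 0, 0],
    [0, 0, 0],
  ],
)

```text
time: 9.4
ee_pos: [0.4896, -0.0543, 0.2548]
eef_rot: [0.995, 0.096, -0.0, 0.0]
ft_force: [-0.4, -0.1, -1.9]
width: 0.0189
grip_force: 40.0
```

```bash
python3 -c "
from go import *
s=st();plan(s,[.490,-.0535,.209],V)
"
```

```text
t 9.4 p [ 0.4896 -0.0543  0.2548] z [-0. -0. -1.] F [-0.35 -0.05 -1.94] w 0.0189 g 40.0 q [ 0.56  0.06 -0.56  1.73  0.03  1.37 -1.38]
 shift units [ 0.0026 -0.0035  0.2292] mm 46
 rot units [ 0.      0.0001 -0.0007]
```

>>> play_rows(
  claw=[1, 1, 1, 1, 1, 1, 1, 1],
  delta_pos=[
    [0, -0.003, 0.05],
    [0, 0, 0.08],
    [0, 0, 0.04],
    [0, 0, 0.02],
    [0, 0, 0.02],
    [0, 0, 0.02],
    [0, 0, 0],
    [0, 0, 0],
  ],
  delta_rot=[
    [0, 0, 0],
    [0, 0, 0],
    [0, 0, 0],
    [0, 0, 0],
    [0, 0, 0],
    [0, 0, 0],
    [0, 0, 0],
    [0, 0, 0],
  ],
)

```text
time: 10.2
ee_pos: [0.49, -0.0535, 0.21]
eef_rot: [0.995, 0.096, 0.0, 0.0]
ft_force: [-3.1, 0.2, 4.8]
width: 0.0192
grip_force: 40.0
```

>>> play_rows(
  claw=[1, 1, 1, 1, 1, 1],
  delta_pos=[
    [0, 0, -0.04],
    [0, 0, -0.08],
    [0, 0, -0.08],
    [0, 0, -0.03],
    [0, 0, 0],
    [0, 0, 0],
  ],
  delta_rot=[
    [0, 0, 0],
    [0, 0, 0],
    [0, 0, 0],
    [0, 0, 0],
    [0, 0, 0],
    [0, 0, 0],
  ],
)

```text
time: 10.8
ee_pos: [0.4898, -0.0536, 0.2551]
eef_rot: [0.995, 0.096, 0.0, 0.0]
ft_force: [0.0, 0.5, -1.8]
width: 0.019
grip_force: 40.0
```

>>> play_rows(
  claw=[1, 1, 1, 1, 1, 1, 1, 1],
  delta_pos=[
    [0, 0, 0.05],
    [0, 0, 0.08],
    [0, 0, 0.04],
    [0, 0, 0.02],
    [0, 0, 0.02],
    [0, 0, 0.02],
    [0, 0, 0],
    [0, 0, 0],
  ],
  delta_rot=[
    [0, 0, 0],
    [0, 0, 0],
    [0, 0, 0],
    [0, 0, 0],
    [0, 0, 0],
    [0, 0, 0],
    [0, 0, 0],
    [0, 0, 0],
  ],
)

```text
time: 11.6
ee_pos: [0.49, -0.0536, 0.21]
eef_rot: [0.995, 0.096, 0.0, 0.0]
ft_force: [-2.9, 0.4, 4.3]
width: 0.0191
grip_force: 40.0
```

>>> play_rows(
  claw=[1, 1, 1, 1, 1, 1, 1, 1],
  delta_pos=[
    [0, 0, -0.04],
    [0, 0, -0.08],
    [0, 0, -0.1],
    [0, 0, -0.1],
    [0, 0, -0.1],
    [0, 0, -0.03],
    [0, 0, 0],
    [0, 0, 0],
  ],
  delta_rot=[
    [0, 0, 0],
    [0, 0, 0],
    [0, 0, 0],
    [0, 0, 0],
    [0, 0, 0],
    [0, 0, 0],
    [0, 0, 0],
    [0, 0, 0],
  ],
)

```text
time: 12.4
ee_pos: [0.4897, -0.0536, 0.2987]
eef_rot: [0.995, 0.096, 0.0, 0.0]
ft_force: [0.1, 1.0, -1.2]
width: 0.0192
grip_force: 40.0
```

```bash
python3 -c "
from go import *
s=st();plan(s,[.664,.070,.30],V)
"
```

```text
t 12.4 p [ 0.4897 -0.0536  0.2987] z [ 0. -0. -1.] F [ 0.11  0.99 -1.17] w 0.0192 g 40.0 q [ 0.56  0.04 -0.55  1.65  0.02  1.46 -1.37]
 shift units [ 0.9735 -0.4409 -0.0064] mm 214
 rot units [ 0.0001 -0.     -0.0007]
```

Three presses at about 5–6 N, each followed by a clear lift. Next, move over the tube.

>>> play_rows(
  claw=[1, 1, 1, 1, 1, 1, 1, 1],
  delta_pos=[
    [0.08, -0.035, 0],
    [0.18, -0.08, 0],
    [0.2, -0.09, 0],
    [0.2, -0.09, 0],
    [0.2, -0.09, 0],
    [0.113, -0.056, 0],
    [0, 0, 0],
    [0, 0, 0],
  ],
  delta_rot=[
    [0, 0, 0],
    [0, 0, 0],
    [0, 0, 0],
    [0, 0, 0],
    [0, 0, 0],
    [0, 0, 0],
    [0, 0, 0],
    [0, 0, 0],
  ],
)

```text
time: 13.2
ee_pos: [0.6638, 0.0704, 0.298]
eef_rot: [0.995, 0.096, -0.001, -0.0]
ft_force: [-0.2, 0.6, -1.2]
width: 0.019
grip_force: 40.0
```

```bash
python3 -c "
from go import *
s=st();plan(s,[.664,.070,.26],V)
"
```

```text
t 13.2 p [0.6638 0.0704 0.298 ] z [-0.002 -0.    -1.   ] F [-0.21  0.63 -1.19] w 0.019 g 40.0 q [ 0.23  0.47 -0.62  1.18  0.27  1.57 -1.71]
 shift units [0.0008 0.0022 0.1898] mm 38
 rot units [-0.0001  0.0005 -0.0003]
```

>>> play_rows(
  claw=[1, 1, 1, 1, 1],
  delta_pos=[
    [0, 0.002, 0.08],
    [0, 0, 0.1],
    [0, 0, 0.06],
    [0, 0, 0],
    [0, 0, 0],
  ],
  delta_rot=[
    [0, 0, 0],
    [0, 0, 0],
    [0, 0, 0],
    [0, 0, 0],
    [0, 0, 0],
  ],
)

```text
time: 13.7
ee_pos: [0.6641, 0.0691, 0.2523]
eef_rot: [0.995, 0.095, 0.001, 0.0]
ft_force: [-0.4, 0.3, -0.2]
width: 0.0192
grip_force: 40.0
```

```bash
python3 - <<'E'
from go import *
from h import *
s=st()
ims=[]
for n in("top","scene"):
    c=r.camera(n)
    im=c["pixels"][...,::-1]
    x,y=(240,120) if n=="top" else (290,240)
    ims.append(cv2.resize(im[y:y+120,x:x+80],(400,600),interpolation=cv2.INTER_CUBIC))
    p=s["ee_pos"]-[0,0,.1463];print(n,"pred tip",proj(c,p),proj(c,p+[0,0,.07]))
cv2.imwrite("pics/tube2.png",np.hstack(ims))
E
```

```text
t 13.7 p [0.6641 0.0691 0.2523] z [ 0.001 -0.001 -1.   ] F [-0.39  0.32 -0.16] w 0.0192 g 40.0 q [ 0.25  0.48 -0.62  1.26  0.27  1.48 -1.72]
top pred tip [275.74980733 161.29014499] [272.92342642 154.65167063]
scene pred tip [321.35230364 303.77035332] [321.62102495 272.62581618]
```

View pics/tube2.png

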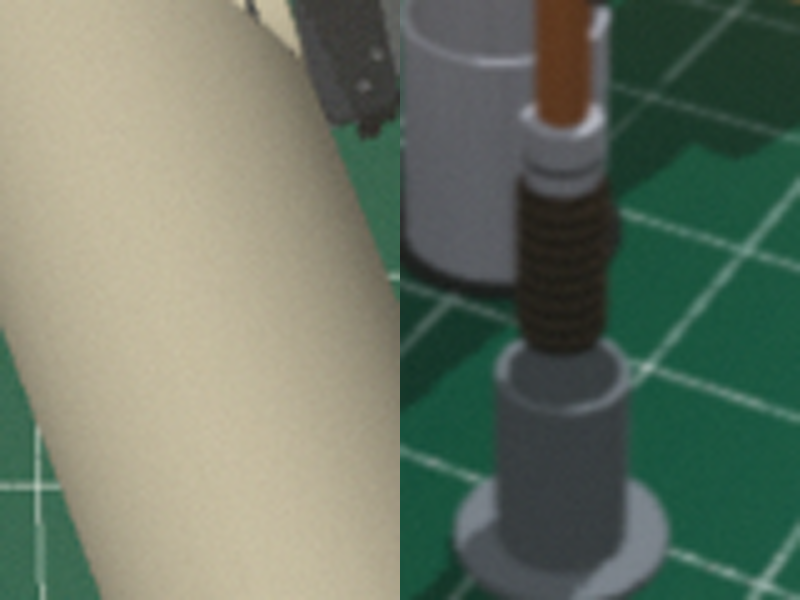

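Scene: the bristle end (centre ≈(321.9,307)) is laterally on the tube's rim centre (≈(321.9,314)). The top view is hidden by the arm. I'll descend with force checks.

>>> play_rows(
  claw=[1, 1, 1, 1, 1, 1],
  delta_pos=[
    [0, 0, 0.03],
    [0, 0, 0.03],
    [0, 0, 0.03],
    [0, 0, 0.02],
    [0, 0, 0.015],
    [0, 0, 0],
  ],
  delta_rot=[
    [0, 0, 0],
    [0, 0, 0],
    [0, 0, 0],
    [0, 0, 0],
    [0, 0, 0],
    [0, 0, 0],
  ],
)

```text
time: 14.4
ee_pos: [0.664, 0.0696, 0.2261]
eef_rot: [0.995, 0.096, -0.0, 0.0]
ft_force: [-0.0, -0.6, -1.5]
width: 0.0194
grip_force: 40.0
```

```bash
python3 -c "
from go import *
s=st();plan(s,[.664,.070,.152],V)
"
```

```text
t 14.4 p [0.664  0.0696 0.2261] z [-0. -0. -1.] F [-0.01 -0.61 -1.48] w 0.0194 g 40.0 q [ 0.25  0.49 -0.61  1.3   0.28  1.43 -1.73]
 shift units [ 3.000e-04 -2.200e-03  3.703e-01] mm 74
 rot units [ 0.0001  0.     -0.0007]
```

>>> play_rows(
  claw=[1, 1, 1, 1, 1, 1],
  delta_pos=[
    [0, 0, 0.02],
    [0, 0, 0.02],
    [0, 0, 0.02],
    [0, 0, 0.02],
    [0, 0, 0.02],
    [0, 0, 0],
  ],
  delta_rot=[
    [0, 0, 0],
    [0, 0, 0],
    [0, 0, 0],
    [0, 0, 0],
    [0, 0, 0],
    [0, 0, 0],
  ],
)

```text
time: 15.0
ee_pos: [0.664, 0.0695, 0.2059]
eef_rot: [0.995, 0.096, -0.0, 0.0]
ft_force: [0.1, -0.3, -1.0]
width: 0.0195
grip_force: 40.0
```

```bash
python3 -c "
from go import *
s=st();plan(s,[.664,.070,.152],V)
"
```

```text
t 15.0 p [0.664  0.0695 0.2059] z [-0. -0. -1.] F [ 0.05 -0.25 -1.03] w 0.0195 g 40.0 q [ 0.25  0.5  -0.61  1.33  0.29  1.39 -1.73]
 shift units [ 0.0008 -0.0025  0.2693] mm 54
 rot units [ 0.0001  0.0001 -0.0007]
```

>>> play_rows(
  claw=[1, 1, 1, 1, 1, 1, 1, 1],
  delta_pos=[
    [0, 0, 0.03],
    [0, 0, 0.04],
    [0, 0, 0.04],
    [0, 0, 0.04],
    [0, 0, 0.03],
    [0, 0, 0.03],
    [0, 0, 0],
    [0, 0, 0],
  ],
  delta_rot=[
    [0, 0, 0],
    [0, 0, 0],
    [0, 0, 0],
    [0, 0, 0],
    [0, 0, 0],
    [0, 0, 0],
    [0, 0, 0],
    [0, 0, 0],
  ],
)

```text
time: 15.8
ee_pos: [0.6643, 0.0697, 0.1647]
eef_rot: [0.995, 0.096, 0.0, 0.0]
ft_force: [-0.7, 0.1, 0.0]
width: 0.0193
grip_force: 40.0
```

>>> play_rows(
  claw=[1, 1, 1, 1],
  delta_pos=[
    [0, 0, 0.01],
    [0, 0, 0.01],
    [0, 0, 0],
    [0, 0, 0],
  ],
  delta_rot=[
    [0, 0, 0],
    [0, 0, 0],
    [0, 0, 0],
    [0, 0, 0],
  ],
)

```text
time: 16.2
ee_pos: [0.6643, 0.0696, 0.1607]
eef_rot: [0.995, 0.096, 0.0, 0.0]
ft_force: [-0.2, -0.8, -0.7]
width: 0.0191
grip_force: 40.0
```

>>> play_rows(
  claw=[1, 1, 1, 1],
  delta_pos=[
    [0, 0, 0.01],
    [0, 0, 0.01],
    [0, 0, 0.005],
    [0, 0, 0],
  ],
  delta_rot=[
    [0, 0, 0],
    [0, 0, 0],
    [0, 0, 0],
    [0, 0, 0],
  ],
)

```text
time: 16.6
ee_pos: [0.6642, 0.0696, 0.1554]
eef_rot: [0.995, 0.096, 0.0, 0.0]
ft_force: [-0.1, 0.2, -1.4]
width: 0.0191
grip_force: 40.0
```

>>> play_rows(
  claw=[1, 1, 1],
  delta_pos=[
    [0, 0, 0.005],
    [0, 0, 0.005],
    [0, 0, 0],
  ],
  delta_rot=[
    [0, 0, 0],
    [0, 0, 0],
    [0, 0, 0],
  ],
)

```text
time: 16.9
ee_pos: [0.6644, 0.0697, 0.154]
eef_rot: [0.995, 0.096, 0.001, 0.0]
ft_force: [0.1, 0.7, 2.1]
width: 0.0193
grip_force: 40.0
```

Floor contact felt at TCP z ≈ 0.154, about as predicted. Releasing.

>>> play_rows(
  claw=[0.7, 0.6, 0.5, 0.3, 0, 0, 0, 0],
  delta_pos=[
    [0, 0, 0],
    [0, 0, 0],
    [0, 0, 0],
    [0, 0, 0],
    [0, 0, 0],
    [0, 0, 0],
    [0, 0, 0],
    [0, 0, 0],
  ],
  delta_rot=[
    [0, 0, 0],
    [0, 0, 0],
    [0, 0, 0],
    [0, 0, 0],
    [0, 0, 0],
    [0, 0, 0],
    [0, 0, 0],
    [0, 0, 0],
  ],
  squeeze=3,
)

```text
time: 17.7
ee_pos: [0.6643, 0.0697, 0.1537]
eef_rot: [0.995, 0.096, 0.0, 0.0]
ft_force: [0.5, 0.5, -0.3]
width: 0.0739
grip_force: 0.0
```

>>> play_rows(
  claw=[0, 0, 0, 0, 0, 0, 0, 0],
  delta_pos=[
    [0, 0, 0],
    [0, 0, 0],
    [0, 0, -0.05],
    [0, 0, -0.1],
    [0, 0, -0.15],
    [0, 0, -0.2],
    [0, 0, -0.2],
    [0, 0, 0],
  ],
  delta_rot=[
    [0, 0, 0],
    [0, 0, 0],
    [0, 0, 0],
    [0, 0, 0],
    [0, 0, 0],
    [0, 0, 0],
    [0, 0, 0],
    [0, 0, 0],
  ],
)

```text
time: 18.5
ee_pos: [0.6659, 0.0706, 0.3011]
eef_rot: [0.995, 0.096, 0.005, -0.0]
ft_force: [0.2, 0.6, 0.2]
width: 0.0869
grip_force: 0.0
```

```bash
python3 - <<'E'
from go import *
from h import *
s=st()
c=r.camera("scene");cv2.imwrite("pics/end.png",c["pixels"][140:400,140:520,::-1])
print(proj(c,[.664,.07,.206]))
E
```

```text
t 18.5 p [0.6659 0.0706 0.3011] z [ 0.01   0.001 -1.   ] F [0.24 0.61 0.24] w 0.0869 g 0.0 q [ 0.23  0.47 -0.62  1.18  0.27  1.56 -1.71]
[322.2259675  258.64156573]
```

View pics/end.png

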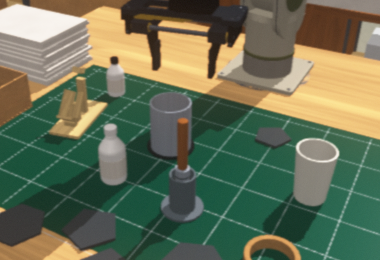

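The brush stands upright in the tube with its handle top at full-image pixel (322,260), predicted (322,259). The bystanders are unmoved and the gripper is clear. Handing in.

```bash
python3 -c "
from bench import r
print(r.close_job())"
```

```text
the job is handed in; nothing more can be done
None
```

I pressed the brush on the pot's grid three times at about 5–6 N, lifting it clear between presses, then stood it bristles-down on the tube floor and let go; the job was handed in at about 18.5 s, with the cup, glue bottles and tape roll untouched.

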